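Set primed cover plates out to dry with the spatula

ROBOT

A 6-joint arm with a two-finger parallel gripper is mounted at the origin on the work surface. World frame = base frame: x ahead of the robot, y to its left, z up, the work surface at z = 0. Lengths are in m, angles in rad, forces in N, time in s.
With the tool pointing down it reaches from about 0.225 to 0.725 m from the base axis. Payload 3.1 kg.
Tool frame: the origin (TCP) lies on the centre line of the jaws, within the pads' length; the fingertips stand 8 mm ahead of it and the grasp point (between the pads) lies 11 mm behind it; z points along the fingers, y is the line along which they close (so a half turn about z gives the same grasp; the last joint's range is limited). The gripper opens to 85 mm and grips with 20 to 120 N. Pads are 22 mm wide; open, the fingers measure 114 mm over their backs; the gripper's body (76 mm by 85 mm) begins 54 mm behind the grasp point. The pads swing forward as they close: fully open they stand 13 mm farther back than shut.
Start: joints at [1.174, 0.048, 0.099, 1.622, 0, 1.443], TCP at [0.139, 0.506, 0.239] pointing down, gripper open.
Joint ranges: [-2.91, 2.91], [-0.99, 1.94], [-1.21, 1.42], [-2.12, 2.29], [-1.49, 1.47], [-3.14, 3.14]. Speed limits (rad/s): [2.79, 2.79, 3.14, 3.14, 3.14, 3.14].

INTERFACE

Orientations are given as a rotation vector (axis times angle).
In Python, from bench import telemetry, cams, r gives the robot as it stands.
- The arm moves only by the shell command python3 -m inch 'ROWS' [OPENING] [FORCE]. ROWS is JSON, a list of rows, each a list of 6 numbers: the shift along the tool's x, y, z each as a share of 0.2 m, from -1 to 1, then the turn, a rotation vector about the tool's x, y, z each as a share of 120 degrees, from -1 to 1. In form: [[x, y, z, wx, wy, wz], ...]. A call has 1 to 20 rows; each row is the pose to reach, as a shift and turn from the pose commanded when the call began, along the tool's axes at that moment; what a row does not reach only later rows make up. A row lasts 1/8 s, in which the tool goes at most 62.5 mm and 10.7 degrees, less where a joint would pass 70% of its speed; a pose out of reach is approached as far as the arm can. A call with a number of a shift or a turn outside -1 to 1 is refused whole. A call with a gripper value outside its range is refused whole. OPENING is the opening, from 0 (shut) to 1 (fully open), set as the call begins (- or left out, the last holds). The fingers move at their own pace and stop on an object; FORCE is the grip in N (left out, the last holds). Time passes only in rows, so rows that repeat a pose let the fingers close. It gives the time, the measured TCP pose, the force, the opening and the grip force at its end, in the units of the state.
- telemetry.read_state(): the state, without advancing time (a new reading comes with each control period).
- cams.get_image(name): name is "side" or "top"; returns (picture, depth): 420x560x3 uint8, red, green, blue; 420x560 float32, m along the optical axis (not along the pixel's ray), 0 where there is no reading.
- cams.get_calibration(name): a dict with "fx", "fy", "cx", "cy" (pixels), "cam_to_world" (4x4, takes a point from camera to world coordinates). Camera axes: x right, y up, looking along -z (the intrinsics and any distortion apply to the point x, -y, -z); pixel columns grow to the right and rows downward; lengths in m; the calibration is good to about 2 mm. A picture is of the moment at which its call begins. get_calibration takes no time and is no camera call.
- r.sign_off(): hands the job in; it is judged then, once.
The state is a dict: "time": time; "qpos": joint angles; "joint_vel": joint speeds; "joint_efforts": joint torques, N m; "position": TCP position; "tool_rot": TCP orientation; "force": force on the tool from outside, world axes, zero at the start; "wrist_torque": the same for the moment, N m; "width": finger opening in m; "gripper_force": force on a finger pad.
Only numpy, scipy, OpenCV 4.12 (cv2) and the standard library are available. Lean on these libraries where they do the work, as an engineer would, in place of code of your own. Each camera call takes 0.05 s, during which the arm holds its last target. There are 200 camera calls.

TASK

The cover plates on the four-slot rack are freshly primed and must not be touched by the gripper, tipped or dropped, so carry them with the yellow spatula slid under them: every plate with a cable cut-out goes on the two-slot drying stand next to the round dryer, every solid plate on the other stand, one plate to a slot, lying flat, centred and square on its two rails. When all the plates are set out, press the dryer's button fully down to start it. Leave the spatula lying lengthwise wholly on its cork mat, and do not disturb the other things.

Things in the scene. Friction and masses are not known exactly. Their poses are not given: they have to be found in the camera images.
- cut1: grey cover plate, 72 mm (x) by 66 mm (y) by 4 mm thick, about 60 g, with a rectangular cable cut-out 36 x 28 mm in its middle; starts flat on a pair of rails of the rack. Origin: centre of its underside. May be absent
- cut2: grey cover plate, 72 mm (x) by 66 mm (y) by 4 mm thick, about 60 g, with a rectangular cable cut-out 36 x 28 mm in its middle; starts flat on a pair of rails of the rack. Origin: centre of its underside. May be absent
- blank1: grey cover plate, 72 mm (x) by 66 mm (y) by 4 mm thick, about 60 g, solid, without any opening; starts flat on a pair of rails of the rack. Origin: centre of its underside. May be absent
- blank2: grey cover plate, 72 mm (x) by 66 mm (y) by 4 mm thick, about 60 g, solid, without any opening; starts flat on a pair of rails of the rack. Origin: centre of its underside. May be absent
- rack: fixed black rack, four slots side by side at its y = -120, -40, 40, 120 mm. A slot: two upright rails along x, 80 mm long, 7 mm thick, tops at z = 34 mm, 47 mm clear gap between them, open in front (-x) and behind; base 4 mm thick. A plate bridges the two rails. Origin: centre of the underside; x points away from the robot
- stand_a: fixed black drying stand on the left (+y) side, made just like the rack but with two slots, at its y = -40 and 40 mm. Origin: centre of the underside; x runs along the rails, away from the robot
- stand_a_slot0 (a point): middle of slot 0 of stand_a, at the height of the rail tops (34 mm): where the centre of a plate's underside belongs; axes as the stand's
- stand_a_slot1 (a point): middle of slot 1 of stand_a, at the height of the rail tops (34 mm): where the centre of a plate's underside belongs; axes as the stand's
- stand_b: fixed black drying stand on the right (-y) side, made just like the rack but with two slots, at its y = -40 and 40 mm. Origin: centre of the underside; x runs along the rails, away from the robot
- stand_b_slot0 (a point): middle of slot 0 of stand_b, at the height of the rail tops (34 mm): where the centre of a plate's underside belongs; axes as the stand's
- stand_b_slot1 (a point): middle of slot 1 of stand_b, at the height of the rail tops (34 mm): where the centre of a plate's underside belongs; axes as the stand's
- spatula: spatula with yellow handle and steel blade, 120 g, blade down on the mat. Origin: on its underside, below mid-handle; x to the blade's tip, z up. In mm: handle bar x -40 to 52, 20 wide (y), z 32 to 58, grip across y from above at x = 0; upright neck x 52 to 58, 30 wide; flat blade x 52 to 140, 34 wide, z 0 to 3; foot under its rear, x -40 to -33, 56 wide, down to z 0
- spatula_mid (a point): middle of the spatula's length and width, on its underside: x = 50 mm in the spatula's frame
- mat: fixed cork mat, 260 mm (x) by 85 mm (y), 3 mm thick, on the table in front of the rack. Origin: centre of its underside, x along its length
- dryer: fixed round white air dryer with black louvres all round, 70 mm across, 62 mm tall, with a push button on top. It stands in the gap at one end of the rack, next to one of the two drying stands. Origin: centre of its underside
- start (a joint): the dryer's spring push button: 0 = up, 0.006 m = fully down (about 5 N), pressed straight down; it springs back
- start_top (a point): centre of the top face (28 mm across) of the dryer's push button
- tin: closed round steel tin, 82 mm across, 50 mm tall, loose; it stands in the gap at the other end of the rack from the dryer; leave it. Origin: centre of its underside
- pick: steel nozzle pick, 160 mm long, 14 mm thick, lying behind the rack; bystander
- tape: flat tape roll, 90 mm across, 24 mm tall; bystander
- nozzle: white cone nozzle standing upright, 26 mm across, 100 mm tall; bystander
- cleaner: white bottle, 60 mm across, 150 mm tall; bystander
- locknut: steel ring nut lying flat, 40 mm across, 7 mm tall, left of the mat; bystander
- cap: black round cap lying flat, 36 mm across, 10 mm tall, right of the mat; bystander
Things that resemble listed ones, but are neither listed nor needed, are in the scene too. Several things have the shape of the spatula; the one meant has the colours described above.

How it is judged:
On the way, in this order (a step that is already met when the one before it is completed fails the run):
1. every plate lies on its right stand, flat in a slot of its own, clear of the spatula (((horizontal distance between stand_a and dryer below 0.36 m and horizontal distance between cut1 and stand_a_slot0 below 0.016 m and z of cut1 in the frame of stand_a_slot0 between -0.004 and 0.004 m and angle between the x axis of cut1 and the x axis of stand_a, either way round below 0.25 rad) or (horizontal distance between stand_a and dryer below 0.36 m and horizontal distance between cut1 and stand_a_slot1 below 0.016 m and z of cut1 in the frame of stand_a_slot1 between -0.004 and 0.004 m and angle between the x axis of cut1 and the x axis of stand_a, either way round below 0.25 rad) or (horizontal distance between stand_b and dryer below 0.36 m and horizontal distance between cut1 and stand_b_slot0 below 0.016 m and z of cut1 in the frame of stand_b_slot0 between -0.004 and 0.004 m and angle between the x axis of cut1 and the x axis of stand_b, either way round below 0.25 rad) or (horizontal distance between stand_b and dryer below 0.36 m and horizontal distance between cut1 and stand_b_slot1 below 0.016 m and z of cut1 in the frame of stand_b_slot1 between -0.004 and 0.004 m and angle between the x axis of cut1 and the x axis of stand_b, either way round below 0.25 rad)) and angle between each of cut1, cut2, blank1, blank2's own z axis and vertical below 0.06 rad and linear speed of each of cut1, cut2, blank1, blank2 below 0.02 m/s and contact force between each of cut1, cut2, blank1, blank2 and spatula below 0.05 N and ((horizontal distance between stand_a and dryer below 0.36 m and horizontal distance between cut2 and stand_a_slot0 below 0.016 m and z of cut2 in the frame of stand_a_slot0 between -0.004 and 0.004 m and angle between the x axis of cut2 and the x axis of stand_a, either way round below 0.25 rad) or (horizontal distance between stand_a and dryer below 0.36 m and horizontal distance between cut2 and stand_a_slot1 below 0.016 m and z of cut2 in the frame of stand_a_slot1 between -0.004 and 0.004 m and angle between the x axis of cut2 and the x axis of stand_a, either way round below 0.25 rad) or (horizontal distance between stand_b and dryer below 0.36 m and horizontal distance between cut2 and stand_b_slot0 below 0.016 m and z of cut2 in the frame of stand_b_slot0 between -0.004 and 0.004 m and angle between the x axis of cut2 and the x axis of stand_b, either way round below 0.25 rad) or (horizontal distance between stand_b and dryer below 0.36 m and horizontal distance between cut2 and stand_b_slot1 below 0.016 m and z of cut2 in the frame of stand_b_slot1 between -0.004 and 0.004 m and angle between the x axis of cut2 and the x axis of stand_b, either way round below 0.25 rad)) and ((horizontal distance between stand_a and dryer above 0.36 m and horizontal distance between blank1 and stand_a_slot0 below 0.016 m and z of blank1 in the frame of stand_a_slot0 between -0.004 and 0.004 m and angle between the x axis of blank1 and the x axis of stand_a, either way round below 0.25 rad) or (horizontal distance between stand_a and dryer above 0.36 m and horizontal distance between blank1 and stand_a_slot1 below 0.016 m and z of blank1 in the frame of stand_a_slot1 between -0.004 and 0.004 m and angle between the x axis of blank1 and the x axis of stand_a, either way round below 0.25 rad) or (horizontal distance between stand_b and dryer above 0.36 m and horizontal distance between blank1 and stand_b_slot0 below 0.016 m and z of blank1 in the frame of stand_b_slot0 between -0.004 and 0.004 m and angle between the x axis of blank1 and the x axis of stand_b, either way round below 0.25 rad) or (horizontal distance between stand_b and dryer above 0.36 m and horizontal distance between blank1 and stand_b_slot1 below 0.016 m and z of blank1 in the frame of stand_b_slot1 between -0.004 and 0.004 m and angle between the x axis of blank1 and the x axis of stand_b, either way round below 0.25 rad)) and ((horizontal distance between stand_a and dryer above 0.36 m and horizontal distance between blank2 and stand_a_slot0 below 0.016 m and z of blank2 in the frame of stand_a_slot0 between -0.004 and 0.004 m and angle between the x axis of blank2 and the x axis of stand_a, either way round below 0.25 rad) or (horizontal distance between stand_a and dryer above 0.36 m and horizontal distance between blank2 and stand_a_slot1 below 0.016 m and z of blank2 in the frame of stand_a_slot1 between -0.004 and 0.004 m and angle between the x axis of blank2 and the x axis of stand_a, either way round below 0.25 rad) or (horizontal distance between stand_b and dryer above 0.36 m and horizontal distance between blank2 and stand_b_slot0 below 0.016 m and z of blank2 in the frame of stand_b_slot0 between -0.004 and 0.004 m and angle between the x axis of blank2 and the x axis of stand_b, either way round below 0.25 rad) or (horizontal distance between stand_b and dryer above 0.36 m and horizontal distance between blank2 and stand_b_slot1 below 0.016 m and z of blank2 in the frame of stand_b_slot1 between -0.004 and 0.004 m and angle between the x axis of blank2 and the x axis of stand_b, either way round below 0.25 rad))), for 0.2 s.
2. the dryer's button is pressed fully down with the plates in place (all of step 1 and value of joint start above 0.0045 m), for 0.05 s.
At the end, for the whole second after the job is handed in: Every plate flat and at rest in its own slot (within 16 mm, 0.25 rad): cut-out ones on the stand by the dryer, solid ones on the other; button up; spatula released, flat on the mat (middle within 42 mm along, 26 mm across, 0.3 rad) (all of step 1 and value of joint start below 0.002 m and x of spatula_mid in the frame of mat between -0.042 and 0.042 m and y of spatula_mid in the frame of mat between -0.026 and 0.026 m and angle between the x axis of spatula and the x axis of mat, either way round below 0.3 rad and height (world z) of spatula below 0.008 m and angle between spatula's own z axis and vertical below 0.08 rad and linear speed of spatula below 0.02 m/s); the robot touches nothing.
It fails at once if the gripper or arm touches a freshly primed plate (contact force between any of the fingers, the arm and cut1 above 0.3 N or contact force between any of the fingers, the arm and cut2 above 0.3 N or contact force between any of the fingers, the arm and blank1 above 0.3 N or contact force between any of the fingers, the arm and blank2 above 0.3 N).
It fails at once if a plate is dropped off the rails or the blade, or tipped up (height (world z) of any of cut1, cut2, blank1, blank2 below 0.012 m or angle between any of cut1, cut2, blank1, blank2's own z axis and vertical above 0.6 rad).
It fails at once if a bystander is pushed more than 25 mm or knocked over (distance of any of tin, pick, tape, nozzle, cleaner, locknut, cap from where it was at the start of the episode above 0.025 m or angle between any of tin, nozzle, cleaner's own z axis and vertical above 0.5 rad).
Of cut1, cut2, blank1, blank2 only 3 to 4 are there at a start; the rules pass over those that are not, and their reading is None.
At some moment in a run one of spatula may be knocked a few centimetres aside while the robot is not near it.
It also fails if it takes over 210 s, if anything falls off the work surface, if the arm or the gripper's body presses on something with over 40 N, if the wrist force passes 120 N, or if a joint passes its speed limit or range.

## Working session

There is one attempt and no reset: what is moved stays moved. The work goes in short steps, Python scripts to look and compute and a shell command to move; the robot and the scene stay as the last step left them, time stands still between calls to the robot, and variables do not carry over. Pictures are saved under pics/ and viewed, at most 18 in all, crops included, and the job is handed in when it is done.

```bash
ls; mkdir -p pics
python3 - <<'E'
from bench import telemetry, cams, r
import cv2,numpy as np
s=telemetry.read_state(); print(s['time'],s['position'],s['tool_rot'],s['qpos'])
for n in('top','side'):
    im,d=cams.get_image(n); cv2.imwrite(f'pics/{n}0.png',im[:,:,::-1]); np.savez(f'{n}0.npz',im=im,d=d)
    c=cams.get_calibration(n); print(n,c)
E
```

```text
pics
0.0 [0.13919699 0.5055896  0.23810934] [-0.42092276 -3.11264538  0.00358511] [1.17421300e+00 4.87360105e-02 9.75669983e-02 1.62199112e+00
 8.85516678e-07 1.44304203e+00]
top {'fx': 395.04199239332854, 'fy': 395.04199239332854, 'cx': 277.5959288803305, 'cy': 206.15141280402068, 'cam_to_world': array([[-0.00695753,  0.99759504, -0.06896185,  0.40988597],
       [-0.99967466, -0.00863121, -0.02400143,  0.00592343],
       [-0.02453893,  0.06877243,  0.99733053,  1.25601451],
       [ 0.        ,  0.        ,  0.        ,  1.        ]])}
side {'fx': 483.84695433178894, 'fy': 483.84695433178894, 'cx': 279.8867523342725, 'cy': 209.13604595341528, 'cam_to_world': array([[ 0.79737346, -0.44923442,  0.40296898,  1.06025213],
       [ 0.60323283,  0.57396856, -0.55377816, -0.77416449],
       [ 0.01748468,  0.68465213,  0.72866025,  1.09757138],
       [ 0.        ,  0.        ,  0.        ,  1.        ]])}
```

View pics/top0.png

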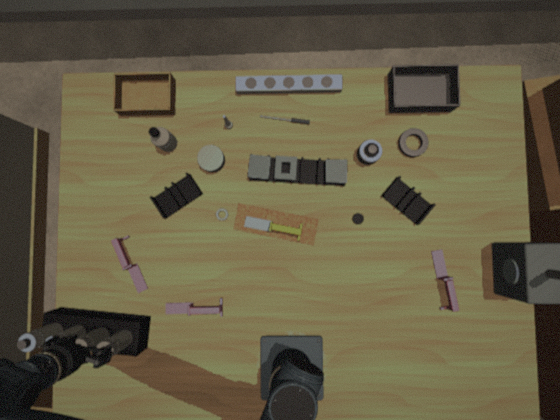

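View pics/side0.png

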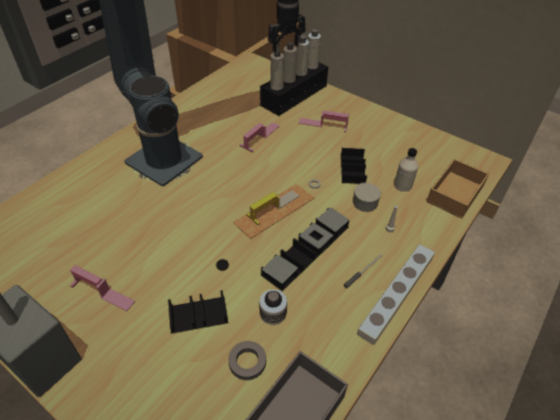

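The top view shows solid plates at (260,167) and (337,172), the cut-out plate at (286,168), and an empty slot at (312,171). The dryer is at (370,152), so stand_b (408,200) takes the cut-out plate and stand_a (177,195) takes the two solid ones. The spatula lies on the mat around (272,227) with its tip to the left.

```bash
cat > h.py <<'E'
import numpy as np,cv2
from bench import telemetry,cams
from scipy.spatial.transform import Rotation as R
def cloud(n='top'):
    im,d=cams.get_image(n);c=cams.get_calibration(n)
    v,u=np.mgrid[:420,:560]
    P=np.stack([(u-c['cx'])/c['fx']*d,-(v-c['cy'])/c['fy']*d,-d],-1)
    W=P@c['cam_to_world'][:3,:3].T+c['cam_to_world'][:3,3]; W[d==0]=np.nan
    return im,W
def plane(px,z,n='top'):
    c=cams.get_calibration(n);T=c['cam_to_world'];px=np.atleast_2d(px).astype(float)
    D=np.stack([(px[:,0]-c['cx'])/c['fx'],-(px[:,1]-c['cy'])/c['fy'],-np.ones(len(px))],-1)@T[:3,:3].T
    return (T[:3,3]+D*((z-T[2,3])/D[:,2])[:,None])[:,:2]
def rect(xy):
    (c,(w,h),a)=cv2.minAreaRect((np.asarray(xy)*1000).astype(np.float32))
    if w<h: w,h,a=h,w,a+90
    a=(a+90)%180-90
    return np.round([c[0],c[1],w,h,a],1)   # mm, long-side angle deg
def blobs(m,amin=8):
    n,l,s,c=cv2.connectedComponentsWithStats(m.astype(np.uint8))
    return [(l==i,s[i],c[i]) for i in range(1,n) if s[i][4]>=amin]
def spatula():
    im,W=cloud(); hs=cv2.cvtColor(im,cv2.COLOR_RGB2HSV)
    m=(hs[...,0]>25)&(hs[...,0]<36)&(hs[...,1]>170)&(hs[...,2]>110)
    return im,W,m
E
python3 - <<'E'
from h import *
im,W=cloud(); hs=cv2.cvtColor(im,cv2.COLOR_RGB2HSV)
print('handle px hsv',hs[230,285],'mat',hs[237,260],'blade',hs[224,257],'wood',hs[260,300],'plate',hs[167,260],W[167,260],'rail',hs[195,177],W[195,177])
print('table z',np.nanmedian(W[260:290,280:360,2]), 'button',W[150:156,368:374,2].max(),W[152,370])
z=W[...,2]
m=(z>.028)&(z<.046)
for b,s,c in blobs(m,15):
    print('z34',s,c.round(),rect(W[b][:,:2]),round(np.median(z[b]),4))
m=(hs[...,0]>25)&(hs[...,0]<36)&(hs[...,1]>190)
for b,s,c in blobs(m,20): print('yel',s,rect(plane(np.argwhere(b)[:,::-1],.061)),np.median(z[b]))
E
```

```text
handle px hsv [ 32 123 139] mat [ 31  80 128] blade [ 90   9 138] wood [ 22  94 133] plate [ 43  17 104] [0.61617591 0.08895139 0.04210178] rail [11 64 32] [0.53458335 0.3568636  0.00878926]
table z 0.0005047908904176612 button 0.08811033771445742 [ 0.65100653 -0.24338806  0.08203842]
z34 [395  69  61  35 213] [435.  76.] [ 904.4 -449.5  209.8   92.4   59.4] 0.0376
z34 [389  70  67  41 164] [411. 103.] [ 812.2 -390.2  233.2  104.7   57. ] 0.0368
z34 [116  75  53  34 200] [133.  83.] [897.8 486.5 193.4  87.4 -57.8] 0.0376
z34 [ 235   75  108   18 1667] [288.  83.] [886.4  -1.  339.5  52.3 -89.9] 0.0346
z34 [116  76  58  38 154] [154. 106.] [814.1 430.  211.   97.5 -56.3] 0.0364
z34 [163 136  13  15  39] [171. 145.] [691.1 371.7  54.   16.7 -35.9] 0.0368
z34 [358 153  15  11  23] [363. 160.] [ 635.7 -232.8   53.4   13.4   55.1] 0.0383
z34 [247 154  24  27 498] [259. 167.] [617.6  93.6  82.1  66.   -6.2] 0.038
z34 [274 156  23  27 399] [285. 168.] [611.5  11.1  78.9  66.4  -4.9] 0.0379
z34 [300 157   4  26  60] [301. 169.] [608.5 -39.3  79.6   6.9  -3.8] 0.0336
z34 [317 158   4  26  67]
[... 639 characters left out ...]
7. 208.] [494.7 413.8  81.3   8.9  33.6] 0.0335
z34 [417 204  19  21  74] [426. 214.] [ 465.9 -420.1   79.8    8.4  -41.5] 0.0341
z34 [118 238  15  29  50] [124. 251.] [354.6 510.5  96.3   9.4  27.9] 0.041
z34 [495 243   6  53 159] [497. 270.] [ 2.980e+02 -6.267e+02  1.569e+02  6.300e+00  1.000e-01] 0.037
z34 [440 277  12   4  17] [445. 278.] [ 273.2 -471.1   29.3    5.8  -70.8] 0.0369
z34 [444 281   5  18  25] [446. 289.] [ 238.2 -469.3   52.     2.6    9.8] 0.042
z34 [206 306  15   7  21] [215. 307.] [188.7 232.1  47.5  16.5  69.3] 0.0389
z34 [142 324   5  28  43] [144. 337.] [ 97.7 445.3  81.1   2.2  -6.1] 0.0364
z34 [274 350  35  11  49] [290. 353.] [ 44.9  -1.5 102.5  28.6 -88.5] 0.0364
```

Run:
```python
import cv2
im=cv2.imread('pics/top0.png')[125:255,140:450]
cv2.imwrite('pics/crop1.png',cv2.resize(im,None,fx=2.58,fy=2.58,interpolation=cv2.INTER_CUBIC)[:600,:800]*1)
```

```text
(no output)
```

View pics/crop1.png

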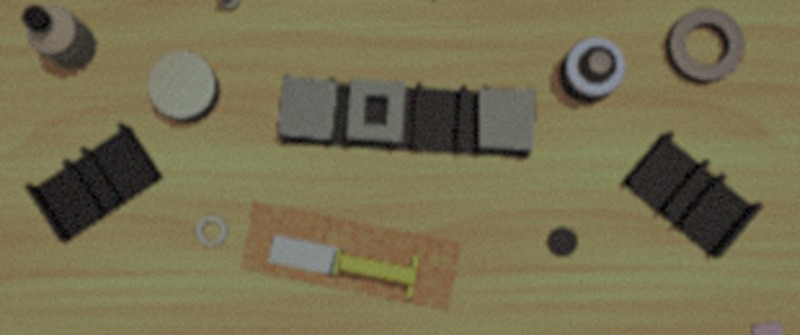

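The crop confirms the layout: solid, cut-out, empty, solid on the rack from left to right. The mat is at about (277,225) in the full picture, with the spatula blade to the left and the yellow handle to the right. Next I measure the mat, spatula, button and plates.

```bash
cat >> h.py <<'E'
def spat(W):
    z=W[...,2]; reg=np.zeros(z.shape,bool); reg[190:260,225:340]=1
    m=(z>.052)&(z<.07)&reg
    return [(s,rect(W[b][:,:2]),round(float(np.median(z[b])),4)) for b,s,c in blobs(m,15)]
def blade(im,W):
    hs=cv2.cvtColor(im,cv2.COLOR_RGB2HSV).astype(int)
    z=W[...,2]; reg=np.zeros(z.shape,bool); reg[190:260,225:340]=1
    m=reg&(hs[...,1]<45)&(hs[...,2]>110)
    return [(s,rect(plane(np.argwhere(b)[:,::-1],.006))) for b,s,c in blobs(m,40)]
E
python3 - <<'E'
from h import *
im,W=cloud(); hs=cv2.cvtColor(im,cv2.COLOR_RGB2HSV).astype(int); z=W[...,2]
print(spat(W)); print(blade(im,W))
# mat: red-ish vs wood
lab=cv2.cvtColor(im,cv2.COLOR_RGB2LAB).astype(int)
print('lab mat',lab[237,260],lab[212,250],'wood',lab[260,300],lab[250,250])
m=np.zeros(z.shape,bool); m[195:255,225:330]=1
mm=m&(lab[...,1]>lab[255:280,230:330,1].mean()+7)
mm=cv2.morphologyEx(mm.astype(np.uint8),cv2.MORPH_CLOSE,np.ones((5,5)))
mm=cv2.morphologyEx(mm,cv2.MORPH_OPEN,np.ones((3,3)))
for b,s,c in blobs(mm,100): print('mat',s,rect(plane(np.argwhere(b)[:,::-1],.003)))
# dryer button
reg=np.zeros(z.shape,bool); reg[135:170,355:390]=1
for lo,hi in((.055,.068),(.07,.1)):
    b=reg&(z>lo)&(z<hi); print('dryer',b.sum(),rect(W[b][:,:2]),np.median(z[b]),z[b].max())
# plates
for x in((247,271),(274,298),(325,348)):
    b=np.zeros(z.shape,bool); b[150:190,x[0]-1:x[1]+1]=1; b&=(hs[...,2]>70)&(z>.03)&(z<.05)
    b=blobs(b,100)[0][0]
    print('plate',b.sum(),rect(plane(np.argwhere(b)[:,::-1],.038)),np.median(z[b]))
E
```

```text
[(array([269, 222,  33,  14, 205], dtype=int32), array([422.4,  12.9,  97. ,  28. ,  78.4]), 0.061)]
[(array([244, 216,  27,  15, 261], dtype=int32), array([442.6, 101.8,  78.6,  34.5,  78.8]))]
lab mat [140 120 150] [116 135 151] wood [128 128 148] [126 126 150]
mat [ 235  204   83   40 1495] [440.8  43.2 258.5  84.   78.8]
dryer 241 [ 658.7 -248.1   66.8   66.5   -2.6] 0.06207374364095575 0.06749091350074932
dryer 160 [ 660.2 -248.7   42.3   40.8   87.7] 0.07650994020070478 0.08933385820779915
plate 482 [620.   93.2  75.4  66.   -6.4] 0.038120570430827505
plate 380 [614.8  10.7  71.3  66.2  -4.9] 0.03811903567850561
plate 478 [ 603.2 -146.5   71.8   61.9   -1.1] 0.03803618159914279
```

```bash
cat >> h.py <<'E'
def go(x,y,z,az):
    "numbers for a row reaching TCP x,y,z (mm), tool down, tool-x azimuth az deg"
    s=telemetry.read_state(); M=R.from_rotvec(s['tool_rot']).as_matrix(); p=np.array(s['position'])
    a=np.radians(az); X=np.array([np.cos(a),np.sin(a),0]); Z=np.array([0,0,-1.]); T=np.stack([X,np.cross(Z,X),Z],1)
    d=M.T@(np.array([x,y,z])/1000-p)/.2; w=R.from_matrix(M.T@T).as_rotvec()/np.radians(120)
    print('row',d.round(4),w.round(4),'| now',(p*1000).round(1),'az',round(np.degrees(np.arctan2(M[1,0],M[0,0])),2),'tilt',round(np.degrees(np.arccos(-M[2,2])),2),'q6',round(s['qpos'][5],3),'q1',round(s['qpos'][0],3),'t',s['time'],'w',round(s['width'],4))
def at(x,y,z,az,off=0):
    "spatula at plate-centre point x,y, its underside z: TCP is 99+off mm back"
    a=np.radians(az); go(x-(99+off)*np.cos(a),y-(99+off)*np.sin(a),z+34,az)
E
python3 - <<'E'
from h import *
go(421.5,4.5,238,78.5)
go(421.5,4.5,238,78.5-180)
im,W=cloud();print(spat(W),blade(im,W))
E
```

```text
row [-2.026  -2.0417  0.0055] [-6.000e-04  5.000e-04  7.175e-01] | now [139.3 505.8 238.6] az 164.6 tilt 0.09 q6 1.443 q1 1.174 t 0.2 w 0.0853
row [-2.026  -2.0417  0.0055] [-5.000e-04 -7.000e-04 -7.825e-01] | now [139.3 505.8 238.6] az 164.6 tilt 0.09 q6 1.443 q1 1.174 t 0.2 w 0.0853
[(array([269, 222,  33,  14, 207], dtype=int32), array([425. ,  12.4,  97.2,  25.5,  80.2]), 0.0607)] [(array([244, 216,  27,  15, 262], dtype=int32), array([442.6, 102.2,  79.1,  34.1,  78.3]))]
```

```bash
sed -i 's/z+34,az)/z+34,az+180)/' h.py
python3 -m inch '[[-0.5,-0.5,0,0,0,0],[-1,-1,0,0,0,0],[-1,-1,0,0,0,0],[-1,-1,0,0,0,0],[-1,-1,0,0,0,0],[-1,-1,0,0,0,0],[-1,-1,0,0,0,0]]' 0.7 20
python3 -m inch '[[-0.98,-0.98,0,0,0,-0.4],[-0.98,-0.98,0,0,0,-0.4],[-0.98,-0.98,0,0,0,-0.4],[-0.98,-0.98,0,0,0,-0.78],[-0.98,-0.98,0,0,0,-0.78],[-0.98,-0.98,0,0,0,-0.78],[-0.98,-0.98,0,0,0,-0.78],[-0.98,-0.98,0,0,0,-0.78],[-0.98,-0.98,0,0,0,-0.78],[-0.98,-0.98,0,0,0,-0.78],[-0.98,-0.98,0,0,0,-0.78]]'
python3 - <<'E'
from h import *
go(421.5,4.5,100,78.5+180)
im,W=cloud('side'); cv2.imwrite('pics/s1.png',im[:,:,::-1])
E
```

```text
time: 1.12
position: [0.279, 0.2606, 0.2393]
tool_rot: [-0.421, -3.113, -0.001]
force: [-0.5, 0.3, -0.0]
width: 0.0597
gripper_force: 0.0
time: 2.5
position: [0.4162, 0.0205, 0.2391]
tool_rot: [1.982, -2.437, -0.001]
force: [-0.2, 0.1, -0.3]
width: 0.0599
gripper_force: 0.0
row [ 0.0731 -0.0425  0.6957] [ 0.0002  0.0001 -0.0021] | now [416.2  20.5 239.1] az -101.75 tilt 0.03 q6 -1.478 q1 -0.112 t 2.5 w 0.0599
```

View pics/s1.png

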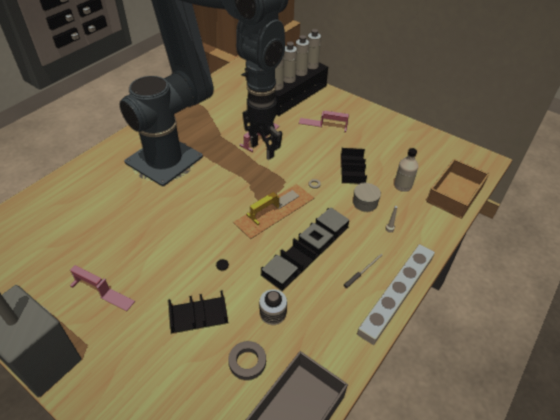

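```bash
python3 -m inch '[[0.07,-0.049,0.2,0,0,-0.002],[0.07,-0.049,0.45,0,0,-0.002],[0.07,-0.049,0.65,0,0,-0.002],[0.07,-0.049,0.7,0,0,-0.002],[0.07,-0.049,0.7,0,0,-0.002],[0.07,-0.049,0.7,0,0,-0.002]]' 0.7 20
python3 - <<'E'
from h import *
go(422.9,4.9,37,78.5+180)
im,W=cloud('side'); cv2.imwrite('pics/s2.png',cv2.resize(im[120:280,180:360,::-1],None,fx=3,fy=3))
E
```

```text
time: 3.3
position: [0.4245, 0.0034, 0.1016]
tool_rot: [-1.985, 2.432, -0.005]
force: [-0.9, -0.0, 0.2]
width: 0.0595
gripper_force: 0.0
row [-0.0058  0.0104  0.3228] [-0.0019  0.0001 -0.0006] | now [424.5   3.4 101.6] az -101.57 tilt 0.22 q6 -1.519 q1 -0.15 t 3.3 w 0.0595
```

View pics/s2.png

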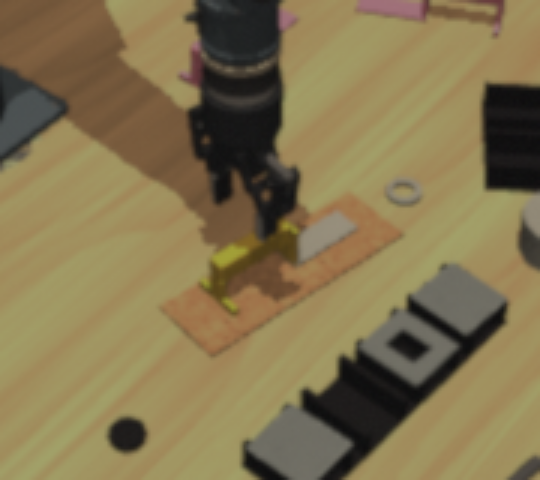

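The fingers hang above the handle at about (275,200) in the crop, and the blade is clear. I descend and grip.

```bash
python3 -m inch '[[-0.003,0.005,0.15,0,0,0],[-0.003,0.005,0.28,0,0,0],[-0.003,0.005,0.31,0,0,0],[-0.003,0.005,0.32,0,0,0],[-0.003,0.005,0.32,0,0,0]]' 0.7 20
python3 -m inch '[[0,0,0,0,0,0],[0,0,0,0,0,0],[0,0,0,0,0,0],[0,0,0,0,0,0],[0,0,0,0,0,0],[0,0,0,0,0,0]]' 0 80
python3 - <<'E'
from h import *
go(422.9,4.9,137,78.5+180)
E
```

```text
time: 3.98
position: [0.4231, 0.0041, 0.0367]
tool_rot: [-1.985, 2.433, -0.003]
force: [-0.1, 0.1, -0.5]
width: 0.0598
gripper_force: 0.0
time: 4.72
position: [0.4225, 0.0041, 0.0359]
tool_rot: [-1.986, 2.433, -0.002]
force: [1.4, -1.4, 4.6]
width: 0.0191
gripper_force: 78.4
row [-0.0041 -0.0018 -0.5053] [-0.0006 -0.     -0.0005] | now [422.5   4.1  35.9] az -101.56 tilt 0.08 q6 -1.518 q1 -0.149 t 4.725 w 0.0191
```

```bash
python3 -m inch '[[0,0,-0.03,0,0,0],[0,0,-0.1,0,0,0],[0,0,-0.25,0,0,0],[0,0,-0.4,0,0,0],[0,0,-0.5,0,0,0],[0.1,0,-0.5,0,0,0.05],[0.2,0,-0.5,0,0,0.12],[0.2,0,-0.5,0,0,0.2],[0.2,0,-0.5,0,0,0.28],[0.2,0,-0.5,0,0,0.36],[0.2,0,-0.5,0,0,0.44],[0.2,0,-0.5,0,0,0.52],[0.2,0,-0.5,0,0,0.6],[0.2,0,-0.5,0,0,0.66],[0.2,0,-0.5,0,0,0.686],[0.2,0,-0.5,0,0,0.686],[0.2,0,-0.5,0,0,0.686]]' 0 80
python3 - <<'E'
from h import *
at(620,93.2,100,-3.8,100)
im,W=cloud(); cv2.imwrite('pics/t3.png',cv2.resize(im[120:270,180:380,::-1],None,fx=4,fy=4))
c=cams.get_calibration('top'); z=W[...,2]
m=np.zeros(z.shape,bool); m[170:270,230:360]=1; m&=(z>.085)&(z<.125)
for b,s,_ in blobs(m,40): print(s,rect(W[b][:,:2]),np.median(z[b]))
E
```

```text
time: 6.85
position: [0.4138, -0.0349, 0.1354]
tool_rot: [-0.105, -3.14, -0.0]
force: [0.2, 1.0, -0.3]
width: 0.019
gripper_force: 78.1
row [0.009  0.7072 0.0072] [ 0.0001 -0.0001 -0.0003] | now [413.8 -34.9 135.4] az 176.16 tilt 0.01 q6 -0.179 q1 -0.246 t 6.85 w 0.019
[299 185  12  23 244] [518.7 -45.1  64.9  32.4  -1.1] 0.10545545922414445
```

View pics/t3.png

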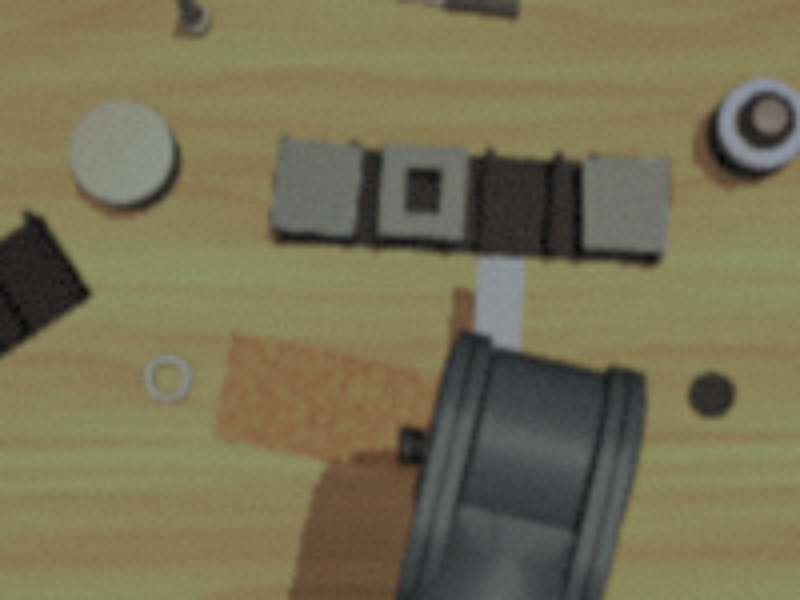

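The blade is held straight ahead, with its tip just short of the rack front at (500,258) in the crop. I refine its offset from the TCP.

```bash
cat >> h.py <<'E'
def bladefit(zlo,zhi,reg=(130,280,150,430),n='top'):
    im,W=cloud(n); z=W[...,2]; m=np.zeros(z.shape,bool); m[reg[0]:reg[1],reg[2]:reg[3]]=1; m&=(z>zlo)&(z<zhi)
    s=telemetry.read_state(); M=R.from_rotvec(s['tool_rot']).as_matrix(); p=np.array(s['position'])
    b=max(blobs(m,30),key=lambda t:t[1][4])[0]; q=(W[b]-p)@M*1000  # tool frame mm
    k=np.round(q[:,0]/4); e=np.array([[q[k==i][:,0].mean(),(q[k==i][:,1].max()+q[k==i][:,1].min())/2] for i in np.unique(k) if (k==i).sum()>6])
    f=np.polyfit(e[:,0],e[:,1],1); print('blade n',len(q),'x',q[:,0].min().round(1),q[:,0].max().round(1),'y mid',np.median(e[:,1]).round(2),'slope deg',np.degrees(f[0]).round(2),'mean y',q[:,1].mean().round(2),'z',np.median(q[:,2]).round(1), 'zslope',np.polyfit(q[:,0],q[:,2],1)[0].round(3))
E
python3 -c "
from h import *
bladefit(.085,.125); bladefit(.085,.125); bladefit(.085,.125,(100,260,150,400),'side')"
```

```text
blade n 243 x -138.3 -73.4 y mid -2.67 slope deg -4.62 mean y -3.3 z 30.2 zslope 0.008
blade n 243 x -138.4 -73.4 y mid -2.6 slope deg -4.61 mean y -3.25 z 30.0 zslope -0.007
blade n 331 x -140.9 -50.4 y mid -1.11 slope deg 0.14 mean y -1.64 z 30.5 zslope -0.065
```

```bash
sed -i 's/z+34,az+180)/z+33,az+180)/' h.py
python3 -m inch '[[0,0.1,0,0,0,0],[0.01,0.3,0,0,0,0],[0.01,0.55,0,0,0,0],[0.01,0.68,0,0,0,0],[0.01,0.717,0,0,0,0],[0.01,0.717,0.1,0,0,0],[0.01,0.717,0.25,0,0,0],[0.01,0.717,0.35,0,0,0],[0.01,0.717,0.42,0,0,0],[0.01,0.717,0.42,0,0,0],[0.01,0.717,0.42,0,0,0]]'
python3 - <<'E'
from h import *
at(620,95.2,18,-3.8,100)
bladefit(.014,.028,(160,240,235,275))
im,W=cloud(); cv2.imwrite('pics/t4.png',cv2.resize(im[140:260,210:370,::-1],None,fx=5,fy=5))
E
```

```text
time: 8.43
position: [0.4223, 0.1081, 0.0522]
tool_rot: [0.107, 3.138, 0.0]
force: [-0.8, 0.2, -0.6]
width: 0.019
gripper_force: 78.5
row [0.0046 0.0011 0.0059] [ 0.0001  0.0007 -0.0009] | now [422.3 108.1  52.2] az 176.1 tilt 0.08 q6 0.165 q1 0.097 t 8.425 w 0.019
blade n 243 x -137.9 -58.9 y mid -2.56 slope deg -2.86 mean y -3.92 z 30.1 zslope -0.005
```

View pics/t4.png

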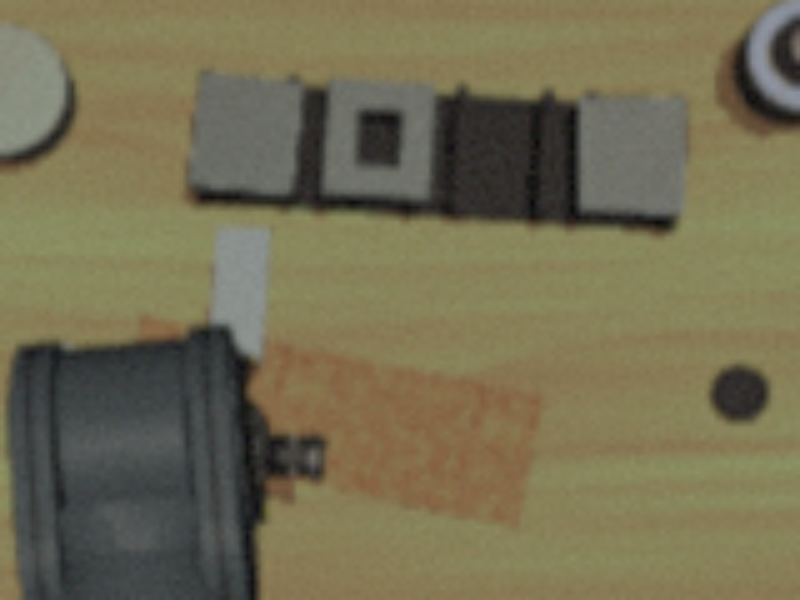

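The blade tip at (243,230) lines up with the middle of the left plate, whose front edge is centred at about (245,195). I slide it under.

```bash
python3 -m inch '[[-0.03,0.001,0,0,0,0],[-0.1,0.001,0.005,0,0,0],[-0.2,0.001,0.005,0,0,0],[-0.3,0.001,0.005,0,0,0],[-0.4,0.001,0.005,0,0,0],[-0.47,0.001,0.005,0,0,0],[-0.497,0.001,0.005,0,0,0],[-0.497,0.001,0.005,0,0,0],[-0.497,0.001,0.005,0,0,0]]'
python3 -m inch '[[0,0,-0.02,0,0,0],[0,0,-0.04,0,0,0],[0,0,-0.05,0,0,0],[0,0,-0.06,0,0,0],[0,0,-0.07,0,0,0],[0,0,-0.09,0,0,0],[0,0,-0.12,0,0,0],[0,0,-0.17,0,0,0],[0,0,-0.23,0,0,0],[0,0,-0.28,0,0,0],[0,0,-0.3,0,0,0],[0,0,-0.3,0,0,0]]'
cat >> h.py <<'E'
def plates(zlo,zhi,reg=(100,280,130,450),n='top'):
    im,W=cloud(n); hs=cv2.cvtColor(im,cv2.COLOR_RGB2HSV); z=W[...,2]; m=np.zeros(z.shape,bool); m[reg[0]:reg[1],reg[2]:reg[3]]=1
    m&=(z>zlo)&(z<zhi)&(hs[...,2]>60)&(hs[...,1]<90)
    for b,s,c in blobs(m,100): print('plate px',c.round(),s[4],rect(W[b][:,:2]),'z',np.median(z[b]).round(4))
E
python3 - <<'E'
from h import *
at(620,95.2,78,-3.8,0); plates(.07,.11)
im,W=cloud(); cv2.imwrite('pics/t5.png',cv2.resize(im[140:260,210:370,::-1],None,fx=5,fy=5))
E
```

```text
time: 9.65
position: [0.5201, 0.1018, 0.0501]
tool_rot: [-0.106, -3.139, 0.0]
force: [-0.1, 0.1, -0.8]
width: 0.0188
gripper_force: 78.5
time: 11.15
position: [0.5211, 0.1018, 0.1108]
tool_rot: [0.106, 3.139, 0.0]
force: [0.1, 0.4, -0.9]
width: 0.0188
gripper_force: 78.4
row [-0.0005 -0.0001 -0.0008] [ 0.0001  0.0004 -0.0007] | now [521.1 101.8 110.8] az 176.12 tilt 0.05 q6 0.134 q1 0.067 t 11.15 w 0.0188
plate px [162. 138.] 204 [701.9 385.1  59.5  51.8 -33.1] z 0.0976
plate px [373. 149.] 101 [ 661.7 -253.5   42.2   32.6   19.6] z 0.0821
plate px [264. 163.] 220 [617.3  71.1  85.5  32.3   7.4] z 0.0848
```

View pics/t5.png

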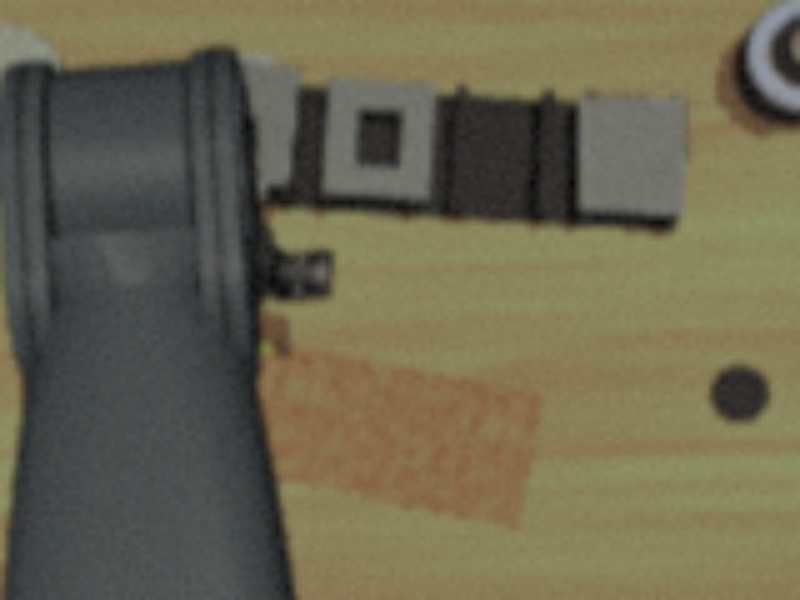

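The plate rides on the blade, partly hidden by the arm at (270,125). The side camera should show it flat and unobstructed.

```bash
cat >> h.py <<'E'
def onblade(n='side',reg=(100,330,120,460)):
    s=telemetry.read_state(); M=R.from_rotvec(s['tool_rot']).as_matrix(); p=np.array(s['position'])
    im,W=cloud(n); q=(W-p)@M*1000; q[...,0]*=-1   # x ahead along the blade, y along tool y, z down
    hs=cv2.cvtColor(im,cv2.COLOR_RGB2HSV)
    m=(q[...,2]>22)&(q[...,2]<30)&(q[...,0]>55)&(q[...,0]<150)&(abs(q[...,1])<50)&(hs[...,2]>50)
    b=max(blobs(m,30),key=lambda t:t[1][4])[0]; v=q[b]
    print(n,'on blade (ahead,left-of-tool-y,w,h,ang):',rect(v[:,:2]),'n',len(v),'z',np.median(v[:,2]).round(1),'zslopes',np.linalg.lstsq(np.c_[v[:,:2],np.ones(len(v))],v[:,2],rcond=None)[0][:2].round(3))
    return im
E
python3 - <<'E'
from h import *
im=onblade('side')
at(553.4,324.0,78,33.7,100)
E
```

```text
side on blade (ahead,left-of-tool-y,w,h,ang): [ 9.74777e+04 -5.54800e+02  8.45265e+04  6.82161e+04 -2.30000e+00] n 410 z 26.4 zslopes [0.   0.01]
row [ 0.699   0.5131 -0.0056] [ 1.000e-04 -5.000e-04 -3.132e-01] | now [520.4 101.7 109.7] az 176.12 tilt 0.06 q6 0.134 q1 0.067 t 11.3 w 0.019
```

Run:
```python
from h import *
at(552.3,325.7,78,33.7,0)
at(508.4,392.8,78,33.7,0)
```

```text
row [ 0.3088  0.8261 -0.0061] [ 1.000e-04 -5.000e-04 -3.132e-01] | now [520.4 101.7 109.7] az 176.12 tilt 0.06 q6 0.134 q1 0.067 t 11.3 w 0.019
row [ 0.5505  1.146  -0.0059] [ 1.000e-04 -5.000e-04 -3.132e-01] | now [520.4 101.7 109.7] az 176.12 tilt 0.06 q6 0.134 q1 0.067 t 11.3 w 0.019
```

```bash
python3 -m inch '[[0.004,0.01,0,0,0,-0.004],[0.015,0.04,0,0,0,-0.015],[0.034,0.09,0,0,0,-0.034],[0.06,0.16,0,0,0,-0.06],[0.09,0.24,0,0,0,-0.09],[0.12,0.32,0,0,0,-0.12],[0.15,0.4,0,0,0,-0.15],[0.18,0.48,0,0,0,-0.18],[0.21,0.56,0,0,0,-0.21],[0.238,0.635,0,0,0,-0.24],[0.262,0.7,0,0,0,-0.265],[0.281,0.75,0,0,0,-0.285],[0.295,0.79,0,0,0,-0.3],[0.304,0.815,0,0,0,-0.309],[0.309,0.826,-0.005,0,0,-0.313],[0.309,0.826,-0.005,0,0,-0.313],[0.309,0.826,-0.005,0,0,-0.313]]'
python3 - <<'E'
from h import *
onblade('side')
at(552.3,325.7,18,33.7,0)
im,W=cloud('side'); cv2.imwrite('pics/s6.png',im[:,:,::-1]); plates(.07,.11)
E
```

```text
time: 13.42
position: [0.4705, 0.2705, 0.1114]
tool_rot: [-0.909, 3.007, -0.0]
force: [0.2, -0.0, -0.8]
width: 0.0188
gripper_force: 78.4
side on blade (ahead,left-of-tool-y,w,h,ang): [ 1.003478e+05  8.133000e+02  7.463220e+04  7.026330e+04 -3.300000e+00] n 283 z 26.6 zslopes [0.003 0.011]
row [0.0013 0.0026 0.3017] [-0.0001  0.     -0.0004] | now [470.4 270.5 111.3] az -146.35 tilt 0.01 q6 -0.189 q1 0.398 t 13.475 w 0.0189
plate px [162. 139.] 210 [702.1 385.   58.8  50.8 -30.1] z 0.0974
plate px [372. 149.] 103 [ 662.3 -251.8   42.6   33.    44.9] z 0.0817
plate px [183. 184.] 366 [555.3 315.5  90.5  54.5  40.7] z 0.0852
```

View pics/s6.png

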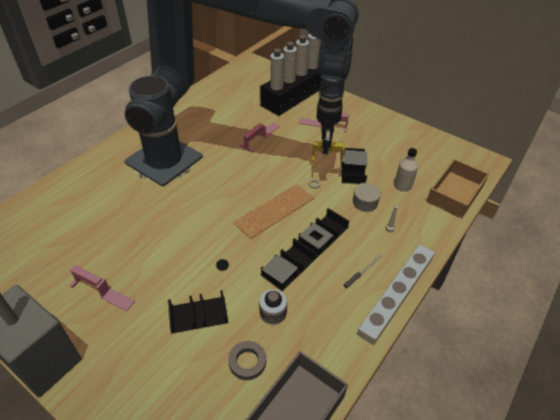

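The plate is centred over the near slot of stand_a at (353,158), sitting flat on the blade. I lower it.

```bash
python3 -m inch '[[0,0.003,0.02,0,0,0],[0.001,0.003,0.06,0,0,0],[0.001,0.003,0.11,0,0,0],[0.001,0.003,0.15,0,0,0],[0.001,0.003,0.18,0,0,0],[0.001,0.003,0.2,0,0,0],[0.001,0.003,0.21,0,0,0],[0.001,0.003,0.22,0,0,0],[0.001,0.003,0.23,0,0,0],[0.001,0.003,0.24,0,0,0],[0.001,0.003,0.25,0,0,0],[0.001,0.003,0.27,0,0,0],[0.001,0.003,0.3,0,0,0],[0.001,0.003,0.3,0,0,0],[0.001,0.003,0.3,0,0,0]]'
python3 -m inch '[[0.03,0,0,0,0,0],[0.1,0,0,0,0,0],[0.2,0,0,0,0,0],[0.3,0,0,0,0,0],[0.4,0,0,0,0,0],[0.5,0,0,0,0,0],[0.56,0,0,0,0,0],[0.58,0,0,0,0,0],[0.58,0,0,0,0,0]]'
python3 - <<'E'
from h import *
plates(.03,.044); at(605,-146.5+2,78,-3.8,110)
im,W=cloud(); cv2.imwrite('pics/t7.png',cv2.resize(im[130:270,140:300,::-1],None,fx=4,fy=4))
E
```

```text
time: 15.45
position: [0.4698, 0.2711, 0.0512]
tool_rot: [0.91, -3.007, 0.0]
force: [-0.8, -0.5, -1.1]
width: 0.0189
gripper_force: 78.4
time: 16.58
position: [0.3736, 0.207, 0.0516]
tool_rot: [-0.91, 3.006, 0.0]
force: [-0.2, -0.1, -1.7]
width: 0.0191
gripper_force: 78.5
plate px [285. 168.] 382 [613.8  10.6  72.9  65.8  -4.9] z 0.038
plate px [336. 171.] 479 [ 602.8 -146.6   73.9   63.2   -2.2] z 0.0382
plate px [185. 189.] 494 [552.7 327.4  79.1  67.1  32.1] z 0.0381
row [ 0.8421 -1.4679 -0.2977] [1.000e-04 5.000e-04 3.123e-01] | now [373.9 207.1  51.6] az -146.32 tilt 0.06 q6 -0.239 q1 0.349 t 16.625 w 0.0189
```

View pics/t7.png

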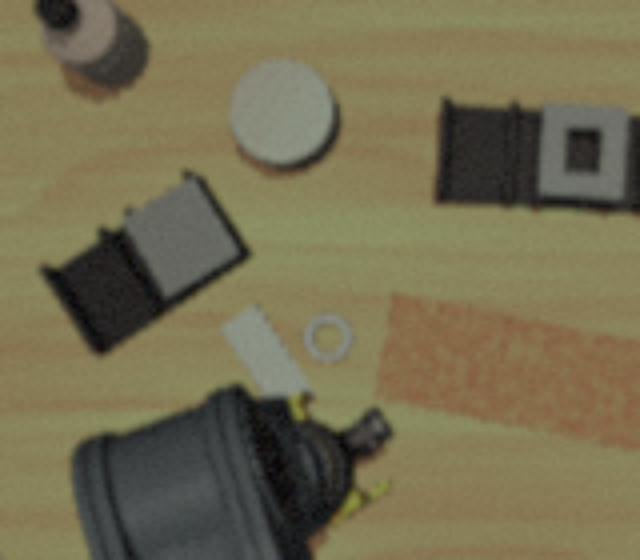

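The plate lies flat in the near slot of stand_a at (185,235) in the crop, about 3 mm off centre, which is within tolerance. I move on to the right-hand solid plate.

```bash
python3 -m inch '[[0.1,-0.1,-0.1,0,0,0],[0.2,-0.3,-0.1,0,0,0.03],[0.3,-0.5,-0.1,0,0,0.08],[0.4,-0.7,-0.1,0,0,0.14],[0.42,-0.73,-0.1,0,0,0.16],[0.42,-0.73,-0.1,0,0,0.16],[0.42,-0.73,-0.1,0,0,0.16]]'
python3 - <<'E'
from h import *
at(605,-145.5,18,-3.8,100)
E
```

```text
time: 17.55
position: [0.3843, 0.0397, 0.0712]
tool_rot: [0.399, -3.116, -0.001]
force: [0.7, -0.3, -0.6]
width: 0.0188
gripper_force: 78.8
row [ 0.1098 -0.8604  0.1005] [ 3.000e-04 -1.000e-04  1.534e-01] | now [384.3  39.7  71.2] az -165.4 tilt 0.04 q6 -0.326 q1 -0.072 t 17.55 w 0.0188
```

```bash
python3 -m inch '[[0.02,-0.15,0,0,0,0.03],[0.06,-0.4,0,0,0,0.08],[0.09,-0.65,0,0,0,0.13],[0.11,-0.82,0,0,0,0.153],[0.11,-0.86,0.05,0,0,0.153],[0.11,-0.86,0.1,0,0,0.153],[0.11,-0.86,0.1,0,0,0.153],[0.11,-0.86,0.1,0,0,0.153]]'
python3 - <<'E'
from h import *
at(605,-145.5,18,-3.8,0)
bladefit(.014,.028,(160,240,310,365))
im,W=cloud(); cv2.imwrite('pics/t8.png',cv2.resize(im[140:260,240:400,::-1],None,fx=4,fy=4))
E
```

```text
time: 18.55
position: [0.4058, -0.132, 0.051]
tool_rot: [-0.103, -3.139, -0.001]
force: [0.3, -1.2, 0.0]
width: 0.0189
gripper_force: 79.0
row [-5.032e-01 -1.800e-03 -4.000e-04] [ 0.0003 -0.0003  0.0004] | now [ 405.8 -132.    51. ] az 176.25 tilt 0.05 q6 -0.407 q1 -0.472 t 18.55 w 0.0189
blade n 284 x -139.4 -53.1 y mid -2.01 slope deg -0.22 mean y -1.76 z 30.4 zslope -0.01
```

View pics/t8.png

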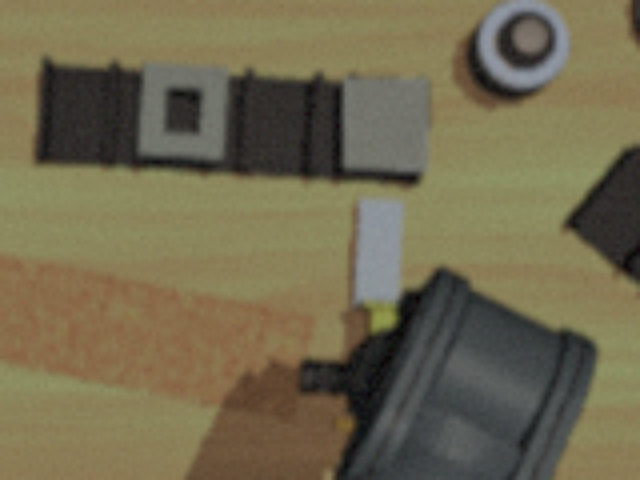

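The blade tip at (381,200) lines up with the right plate's front edge at (383,175). I insert and lift.

```bash
python3 -m inch '[[-0.03,-0.002,0,0,0,0],[-0.1,-0.002,0,0,0,0],[-0.2,-0.002,0,0,0,0],[-0.3,-0.002,0,0,0,0],[-0.4,-0.002,0,0,0,0],[-0.47,-0.002,0,0,0,0],[-0.503,-0.002,0,0,0,0],[-0.503,-0.002,0,0,0,0],[-0.503,-0.002,0,0,0,0]]'
python3 -m inch '[[0,0,-0.02,0,0,0],[0,0,-0.04,0,0,0],[0,0,-0.05,0,0,0],[0,0,-0.06,0,0,0],[0,0,-0.07,0,0,0],[0,0,-0.09,0,0,0],[0,0,-0.12,0,0,0],[0,0,-0.17,0,0,0],[0,0,-0.23,0,0,0],[0,0,-0.28,0,0,0],[0,0,-0.3,0,0,0],[0,0,-0.3,0,0,0],[0,0,-0.3,0,0,0]]'
python3 - <<'E'
from h import *
onblade('side'); at(509.5,391.1,78,33.7,0); at(583,110,78,-3.8,0)
E
```

```text
time: 19.77
position: [0.5058, -0.1404, 0.0512]
tool_rot: [-0.107, -3.139, -0.0]
force: [0.3, 0.2, -0.9]
width: 0.0188
gripper_force: 79.0
time: 21.4
position: [0.5061, -0.1404, 0.1108]
tool_rot: [-0.106, -3.139, -0.0]
force: [-0.2, 0.6, -2.0]
width: 0.0191
gripper_force: 78.9
side on blade (ahead,left-of-tool-y,w,h,ang): [ 9.82078e+04  1.73860e+03  8.62732e+04  6.81165e+04 -2.00000e-01] n 542 z 26.8 zslopes [0.002 0.005]
row [ 5.5470e-01  2.3504e+00 -1.0000e-04] [ 0.0004 -0.0005 -0.3132] | now [ 506.  -140.3  110.7] az 176.12 tilt 0.07 q6 -0.331 q1 -0.398 t 21.45 w 0.0191
row [ 1.9560e-01  1.2742e+00 -9.0000e-04] [ 0.0002 -0.0005 -0.0007] | now [ 506.  -140.3  110.7] az 176.12 tilt 0.07 q6 -0.331 q1 -0.398 t 21.45 w 0.0191
```

```bash
python3 -m inch '[[0.002,0.01,0,0,0,0],[0.006,0.04,0,0,0,0],[0.013,0.09,0,0,0,0],[0.022,0.15,0,0,0,0],[0.033,0.22,0,0,0,0],[0.045,0.3,0,0,0,0],[0.058,0.38,0,0,0,0],[0.07,0.46,0,0,0,0],[0.082,0.54,0,0,0,0],[0.094,0.62,0,0,0,0],[0.106,0.7,0,0,0,0],[0.118,0.78,0,0,0,0],[0.129,0.85,0,0,0,0],[0.138,0.91,0,0,0,0],[0.145,0.95,0,0,0,0],[0.15,0.98,0,0,0,0],[0.152,0.99,0,0,0,0],[0.152,0.99,0,0,0,0]]'
python3 - <<'E'
from h import *
at(509.5,391.1,78,33.7,0)
E
```

```text
time: 23.7
position: [0.4895, 0.059, 0.1113]
tool_rot: [0.107, 3.14, -0.0]
force: [-0.5, 0.5, -1.6]
width: 0.0189
gripper_force: 78.8
row [4.0520e-01 1.3616e+00 1.3000e-03] [-1.000e-04 -0.000e+00 -3.133e-01] | now [489.5  59.  111.3] az 176.11 tilt 0.01 q6 0.052 q1 -0.016 t 23.7 w 0.0189
```

```bash
python3 -m inch '[[0.002,0.01,0,0,0,-0.002],[0.01,0.04,0,0,0,-0.01],[0.022,0.09,0,0,0,-0.02],[0.037,0.15,0,0,0,-0.035],[0.055,0.22,0,0,0,-0.05],[0.075,0.3,0,0,0,-0.07],[0.095,0.38,0,0,0,-0.09],[0.115,0.46,0,0,0,-0.11],[0.135,0.54,0,0,0,-0.13],[0.155,0.62,0,0,0,-0.15],[0.175,0.7,0,0,0,-0.17],[0.19,0.76,0,0,0,-0.19],[0.2,0.8,0,0,0,-0.205],[0.207,0.83,0,0,0,-0.215],[0.21,0.84,0,0,0,-0.22],[0.21,0.84,0,0,0,-0.22],[0.21,0.84,0,0,0,-0.22]]'
python3 - <<'E'
from h import *
at(509.5,391.1,78,33.7,0)
E
```

```text
time: 25.82
position: [0.459, 0.2292, 0.1113]
tool_rot: [0.613, -3.081, 0.0]
force: [-1.0, -0.8, -2.2]
width: 0.0191
gripper_force: 78.8
row [-0.0571  0.555   0.0015] [-0.0001 -0.     -0.0934] | now [459.  229.2 111.3] az -157.51 tilt 0.01 q6 -0.06 q1 0.333 t 25.825 w 0.0191
```

```bash
python3 -m inch '[[-0.001,0.01,0,0,0,-0.002],[-0.004,0.04,0,0,0,-0.007],[-0.009,0.09,0,0,0,-0.015],[-0.016,0.15,0,0,0,-0.026],[-0.023,0.22,0,0,0,-0.038],[-0.03,0.3,0,0,0,-0.051],[-0.038,0.37,0,0,0,-0.063],[-0.044,0.43,0,0,0,-0.073],[-0.05,0.49,0,0,0,-0.083],[-0.054,0.53,0,0,0,-0.09],[-0.057,0.55,0,0,0,-0.093],[-0.057,0.55,0,0,0,-0.093],[-0.057,0.55,0,0,0,-0.093]]'
python3 - <<'E'
from h import *
onblade('side'); plates(.07,.11); at(510,390.3,18,33.7,0)
E
```

```text
time: 27.45
position: [0.4275, 0.3352, 0.1113]
tool_rot: [0.909, -3.007, 0.0]
force: [-1.1, -0.6, -1.5]
width: 0.0188
gripper_force: 78.8
side on blade (ahead,left-of-tool-y,w,h,ang): [ 9.57691e+04 -8.89300e+02  8.43159e+04  7.04210e+04  8.00000e+00] n 262 z 26.1 zslopes [0.003 0.011]
plate px [162. 138.] 214 [702.  384.6  59.   50.9 -29.2] z 0.0979
plate px [373. 149.] 100 [ 661.1 -252.7   41.4   33.5    8. ] z 0.0819
plate px [159. 201.] 503 [504.8 389.7  87.7  65.9  34.9] z 0.0849
row [-1.200e-03  3.000e-04  3.016e-01] [-0.0001 -0.     -0.0005] | now [427.5 335.2 111.3] az -146.36 tilt 0.01 q6 -0.046 q1 0.542 t 27.55 w 0.019
```

```bash
python3 -m inch '[[0,0,0.02,0,0,0],[0,0,0.06,0,0,0],[0,0,0.11,0,0,0],[0,0,0.15,0,0,0],[0,0,0.18,0,0,0],[0,0,0.2,0,0,0],[0,0,0.21,0,0,0],[0,0,0.22,0,0,0],[0,0,0.23,0,0,0],[0,0,0.24,0,0,0],[0,0,0.25,0,0,0],[0,0,0.27,0,0,0],[0,0,0.3,0,0,0],[0,0,0.3,0,0,0],[0,0,0.3,0,0,0]]'
python3 -m inch '[[0.03,0,0,0,0,0],[0.1,0,0,0,0,0],[0.2,0,0,0,0,0],[0.3,0,0,0,0,0],[0.4,0,0,0,0,0],[0.5,0,0,0,0,0],[0.56,0,0,0,0,0],[0.58,0,0,0,0,0],[0.58,0,0,0,0,0]]'
python3 - <<'E'
from h import *
plates(.03,.044); at(614,12,18,-3.8,100)
E
```

```text
time: 29.42
position: [0.4273, 0.3355, 0.0512]
tool_rot: [0.91, -3.007, 0.0]
force: [-0.9, 0.3, -1.0]
width: 0.0186
gripper_force: 78.8
time: 30.55
position: [0.3311, 0.2714, 0.0515]
tool_rot: [-0.91, 3.006, 0.0]
force: [-0.3, -0.1, -1.5]
width: 0.0188
gripper_force: 78.8
plate px [285. 168.] 385 [614.4  10.8  72.2  66.3  -5. ] z 0.0376
plate px [185. 189.] 497 [552.9 327.2  80.2  66.8  32.3] z 0.0378
plate px [164. 203.] 494 [509.  393.1  81.6  66.7  34.9] z 0.0382
row [ 0.3331 -1.258   0.0026] [1.000e-04 5.000e-04 3.123e-01] | now [331.4 271.5  51.6] az -146.32 tilt 0.07 q6 -0.058 q1 0.53 t 30.6 w 0.0189
```

Both solid plates are on stand_a within 4 mm. Now the cut-out plate.

```bash
python3 -m inch '[[0.02,-0.1,-0.1,0,0,0],[0.06,-0.3,-0.1,0,0,0.03],[0.12,-0.5,-0.1,0,0,0.08],[0.17,-0.65,-0.1,0,0,0.14],[0.17,-0.65,-0.1,0,0,0.16],[0.17,-0.65,-0.1,0,0,0.16],[0.17,-0.65,-0.1,0,0,0.16]]'
python3 - <<'E'
from h import *
at(614,12.5,18,-3.8,100)
E
```

```text
time: 31.48
position: [0.3749, 0.1445, 0.0714]
tool_rot: [-0.398, 3.116, 0.0]
force: [0.3, 0.4, -0.6]
width: 0.0188
gripper_force: 79.0
row [-0.0472 -0.6258  0.1018] [0.000e+00 1.000e-04 1.528e-01] | now [374.9 144.5  71.4] az -165.46 tilt 0.01 q6 -0.053 q1 0.2 t 31.475 w 0.0188
```

```bash
python3 -m inch '[[-0.01,-0.15,0,0,0,0.03],[-0.03,-0.35,0,0,0,0.08],[-0.047,-0.52,0,0,0,0.13],[-0.047,-0.62,0,0,0,0.153],[-0.047,-0.626,0.05,0,0,0.153],[-0.047,-0.626,0.1,0,0,0.153],[-0.047,-0.626,0.102,0,0,0.153],[-0.047,-0.626,0.102,0,0,0.153]]'
python3 - <<'E'
from h import *
at(614,12.5,18,-3.8,0)
bladefit(.014,.028,(160,240,260,310))
im,W=cloud(); cv2.imwrite('pics/t9.png',cv2.resize(im[140:260,220:380,::-1],None,fx=4,fy=4))
E
```

```text
time: 32.48
position: [0.4146, 0.026, 0.0506]
tool_rot: [-0.104, -3.139, -0.0]
force: [-0.1, 1.4, -1.3]
width: 0.0188
gripper_force: 79.0
row [-0.5044 -0.0015 -0.0024] [ 0.0001 -0.0003  0.0001] | now [414.6  26.   50.6] az 176.21 tilt 0.04 q6 -0.033 q1 -0.099 t 32.475 w 0.0188
blade n 263 x -138.8 -62.8 y mid -2.3 slope deg 0.17 mean y -2.44 z 30.5 zslope -0.002
```

View pics/t9.png

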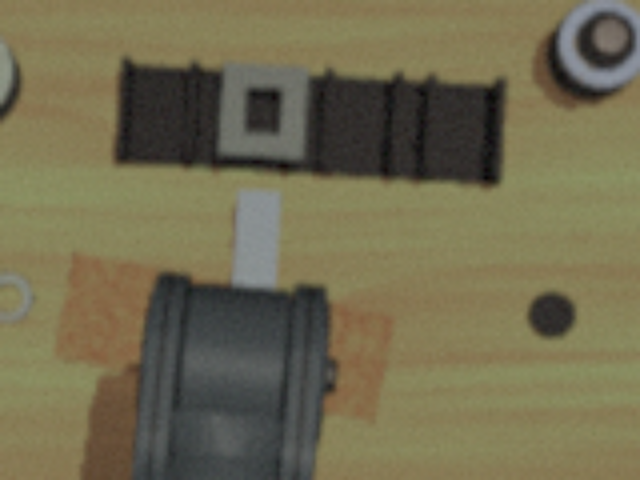

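The blade tip at (259,192) is aligned with the cut-out plate's front edge at (261,158). I insert and lift.

```bash
python3 -m inch '[[-0.03,-0.002,0,0,0,0],[-0.1,-0.002,0,0,0,0],[-0.2,-0.002,0,0,0,0],[-0.3,-0.002,0,0,0,0],[-0.4,-0.002,0,0,0,0],[-0.47,-0.002,0,0,0,0],[-0.503,-0.002,0,0,0,0],[-0.503,-0.002,0,0,0,0],[-0.503,-0.002,0,0,0,0]]'
python3 -m inch '[[0,0,-0.02,0,0,0],[0,0,-0.04,0,0,0],[0,0,-0.05,0,0,0],[0,0,-0.06,0,0,0],[0,0,-0.07,0,0,0],[0,0,-0.09,0,0,0],[0,0,-0.12,0,0,0],[0,0,-0.17,0,0,0],[0,0,-0.23,0,0,0],[0,0,-0.28,0,0,0],[0,0,-0.3,0,0,0],[0,0,-0.3,0,0,0],[0,0,-0.3,0,0,0]]'
python3 - <<'E'
from h import *
onblade('side'); at(536.2,-339.6,78,-41,0)
E
```

```text
time: 33.7
position: [0.5147, 0.0182, 0.0508]
tool_rot: [-0.106, -3.139, -0.0]
force: [-0.0, 0.3, -0.9]
width: 0.0189
gripper_force: 79.0
time: 35.33
position: [0.515, 0.0181, 0.1104]
tool_rot: [-0.106, -3.139, -0.0]
force: [-0.4, 0.1, -1.6]
width: 0.0192
gripper_force: 79.0
side on blade (ahead,left-of-tool-y,w,h,ang): [ 9.78425e+04  1.12620e+03  8.56333e+04  6.79616e+04 -7.00000e-01] n 424 z 26.9 zslopes [0.003 0.007]
row [ 0.1674 -1.4787 -0.0033] [-2.000e-04 -6.000e-04  3.093e-01] | now [514.9  18.2 110.3] az 176.12 tilt 0.07 q6 -0.027 q1 -0.095 t 35.375 w 0.0188
```

```bash
python3 -m inch '[[0.01,-0.01,0,0,0,0],[0.03,-0.03,0,0,0,0],[0.06,-0.06,0,0,0,0],[0.1,-0.1,0,0,0,0],[0.14,-0.15,0,0,0,0],[0.18,-0.21,0,0,0,0],[0.22,-0.28,0,0,0,0],[0.26,-0.35,0,0,0,0],[0.29,-0.42,0,0,0,0],[0.31,-0.49,0,0,0,0],[0.33,-0.56,0,0,0,0],[0.34,-0.62,0,0,0,0],[0.348,-0.66,0,0,0,0],[0.35,-0.69,0,0,0,0],[0.35,-0.7,0,0,0,0],[0.35,-0.7,0,0,0,0]]'
python3 - <<'E'
from h import *
at(536.2,-339.6,78,-41,0)
E
```

```text
time: 37.38
position: [0.4361, -0.1167, 0.1109]
tool_rot: [-0.106, -3.14, -0.0]
force: [0.1, 0.1, -2.0]
width: 0.0188
gripper_force: 79.0
row [-0.1799 -0.7792 -0.0008] [ 1.000e-04 -0.000e+00  3.094e-01] | now [ 436.1 -116.7  110.9] az 176.13 tilt 0.01 q6 -0.343 q1 -0.41 t 37.375 w 0.0188
```

```bash
python3 -m inch '[[-0.002,-0.01,0,0,0,0.004],[-0.008,-0.035,0,0,0,0.015],[-0.017,-0.075,0,0,0,0.03],[-0.03,-0.13,0,0,0,0.055],[-0.046,-0.2,0,0,0,0.085],[-0.062,-0.27,0,0,0,0.115],[-0.078,-0.34,0,0,0,0.145],[-0.095,-0.41,0,0,0,0.175],[-0.11,-0.48,0,0,0,0.205],[-0.127,-0.55,0,0,0,0.23],[-0.143,-0.62,0,0,0,0.255],[-0.157,-0.68,0,0,0,0.275],[-0.168,-0.73,0,0,0,0.292],[-0.176,-0.76,0,0,0,0.303],[-0.18,-0.775,0,0,0,0.308],[-0.18,-0.779,0,0,0,0.309],[-0.18,-0.779,0,0,0,0.309],[-0.18,-0.779,0,0,0,0.309]]'
python3 - <<'E'
from h import *
onblade('side'); plates(.07,.11); at(536.2,-339.6,18,-41,0)
E
```

```text
time: 39.62
position: [0.4614, -0.2744, 0.111]
tool_rot: [-1.099, -2.943, -0.0]
force: [-0.4, -0.2, -1.4]
width: 0.0191
gripper_force: 78.9
side on blade (ahead,left-of-tool-y,w,h,ang): [ 9.92177e+04  4.32300e+02  8.80349e+04  6.57648e+04 -5.00000e-01] n 571 z 27.1 zslopes [0.005 0.006]
plate px [163. 138.] 213 [702.3 384.9  58.7  51.7 -29.9] z 0.0981
plate px [373. 149.] 101 [ 662.2 -251.7   42.5   33.1   45.4] z 0.0825
plate px [402. 187.] 380 [ 540.1 -334.    85.1   50.1  -42.1] z 0.0838
row [-0.0007 -0.0004  0.2997] [ 0.     -0.      0.0005] | now [ 461.4 -274.5  110.9] az 139.06 tilt 0.0 q6 0.053 q1 -0.662 t 39.725 w 0.0189
```

```bash
python3 -m inch '[[0,0,0.02,0,0,0],[0,0,0.06,0,0,0],[0,0,0.11,0,0,0],[0,0,0.15,0,0,0],[0,0,0.18,0,0,0],[0,0,0.2,0,0,0],[0,0,0.21,0,0,0],[0,0,0.22,0,0,0],[0,0,0.23,0,0,0],[0,0,0.24,0,0,0],[0,0,0.25,0,0,0],[0,0,0.27,0,0,0],[0,0,0.3,0,0,0],[0,0,0.3,0,0,0],[0,0,0.3,0,0,0]]'
python3 -m inch '[[0.03,0,0,0,0,0],[0.1,0,0,0,0,0],[0.2,0,0,0,0,0],[0.3,0,0,0,0,0],[0.4,0,0,0,0,0],[0.5,0,0,0,0,0],[0.56,0,0,0,0,0],[0.58,0,0,0,0,0],[0.58,0,0,0,0,0]]'
python3 - <<'E'
from h import *
plates(.03,.044); go(431-50*.199,44-50*.98,100,78.5+180)
im,W=cloud(); cv2.imwrite('pics/t10.png',im[:,:,::-1])
E
```

```text
time: 41.6
position: [0.4613, -0.2747, 0.0508]
tool_rot: [-1.099, -2.943, -0.0]
force: [-0.1, 0.2, -2.1]
width: 0.0187
gripper_force: 78.9
time: 42.72
position: [0.3741, -0.1989, 0.0512]
tool_rot: [1.099, 2.942, -0.0]
force: [-0.8, -0.6, -1.5]
width: 0.019
gripper_force: 78.9
plate px [185. 189.] 494 [553.1 326.8  79.2  67.1  32.4] z 0.038
plate px [400. 191.] 409 [ 536.8 -342.8   72.5   66.6  -41.9] z 0.0381
plate px [164. 203.] 499 [509.2 393.   81.8  66.7  35.1] z 0.0378
row [ 0.4594  0.8861 -0.2447] [-5.000e-04  3.000e-04 -9.955e-01] | now [ 374.3 -199.1   51.2] az 139.04 tilt 0.06 q6 0.068 q1 -0.647 t 42.775 w 0.0188
```

View pics/t10.png

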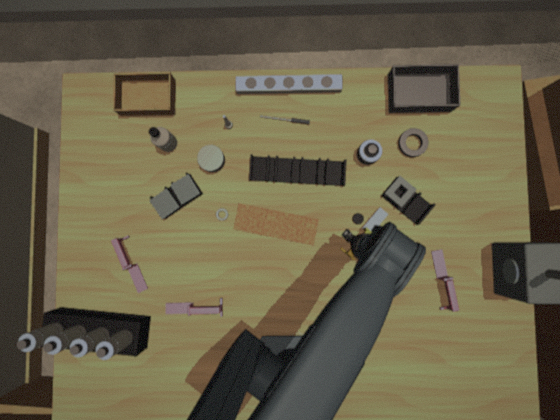

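All three plates sit correctly: two solid at (185,189) and (164,203), and the cut-out at (400,191). The rack is empty. I return the spatula to the mat at (277,225), pointing right.

```bash
python3 - <<'E'
from h import *
go(450.5,92.2,100,78.8)
E
python3 -m inch '[[0,0,-0.1,0,0,0],[0.1,0.1,-0.24,0,0,0.03],[0.1,0.2,-0.24,0,0,0.1],[0.1,0.3,-0.24,0,0,0.17],[0.1,0.4,-0.24,0,0,0.24],[0.1,0.5,-0.24,0,0,0.3],[0.1,0.6,-0.24,0,0,0.37],[0.1,0.7,-0.24,0,0,0.44],[0.1,0.8,-0.24,0,0,0.5],[0.1,0.9,-0.24,0,0,0.5],[0.1,0.9,-0.24,0,0,0.5],[0.1,0.9,-0.24,0,0,0.5]]'
python3 - <<'E'
from h import *
go(450.5,92.2,100,78.8)
E
```

```text
row [ 0.6673  1.3497 -0.2449] [2.000e-04 4.000e-04 5.019e-01] | now [ 374.3 -199.1   51.1] az 139.03 tilt 0.05 q6 0.068 q1 -0.647 t 42.825 w 0.019
time: 44.32
position: [0.4766, -0.05, 0.0988]
tool_rot: [-2.423, -1.999, 0.001]
force: [-0.7, 0.6, -0.8]
width: 0.0191
gripper_force: 79.0
row [ 0.6733 -0.2635 -0.0064] [-0.0003  0.0002  0.002 ] | now [476.6 -50.   98.8] az 79.04 tilt 0.04 q6 1.518 q1 -0.244 t 44.325 w 0.0191
```

```bash
python3 -m inch '[[0.15,-0.08,0,0,0,0],[0.35,-0.16,0,0,0,0],[0.55,-0.23,0,0,0,0.002],[0.673,-0.263,0,0,0,0.002],[0.673,-0.263,0.1,0,0,0.002],[0.673,-0.263,0.2,0,0,0.002],[0.673,-0.263,0.25,0,0,0.002],[0.673,-0.263,0.28,0,0,0.002],[0.673,-0.263,0.295,0,0,0.002],[0.673,-0.263,0.305,0,0,0.002],[0.673,-0.263,0.305,0,0,0.002]]'
python3 - <<'E'
from h import *
go(450.5,92.2,36,78.8); im,W=cloud(); cv2.imwrite('pics/t11.png',cv2.resize(im[170:290,200:360,::-1],None,fx=4,fy=4))
E
```

```text
time: 45.7
position: [0.451, 0.0925, 0.0383]
tool_rot: [2.427, 1.994, 0.001]
force: [0.1, 0.3, -1.0]
width: 0.0191
gripper_force: 79.0
row [-0.0018 -0.002   0.0113] [ 0.0003 -0.0001 -0.0001] | now [451.   92.5  38.3] az 78.79 tilt 0.04 q6 1.823 q1 0.056 t 45.7 w 0.0191
```

View pics/t11.png

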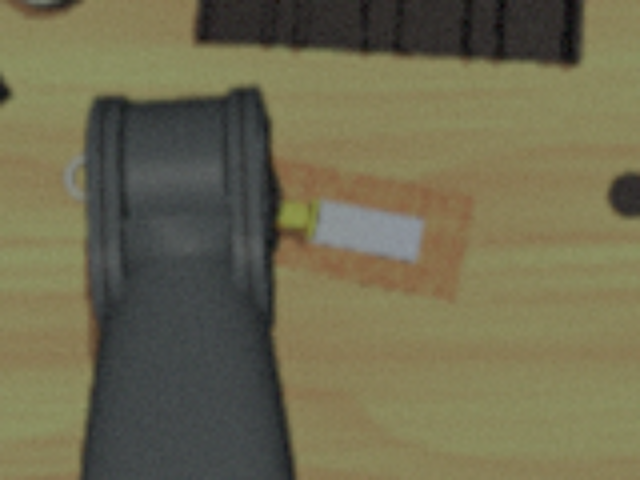

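The spatula is centred over the mat, with its blade at (370,230) in the crop. I lower it, release and rise.

```bash
python3 -m inch '[[0,0,0.006,0,0,0],[0,0,0.011,0,0,0],[0,0,0.011,0,0,0]]'
python3 -m inch '[[0,0,0,0,0,0],[0,0,0,0,0,0],[0,0,0,0,0,0],[0,0,0,0,0,0],[0,0,-0.1,0,0,0],[0,0,-0.3,0,0,0],[0,0,-0.55,0,0,0],[0,0,-0.6,0,0,0],[0,0,-0.6,0,0,0]]' 0.6 20
python3 - <<'E'
from h import *
go(660,-249,156,78.8); go(659,-249,130,139)
im,W=cloud('side');z=W[...,2]
b=np.zeros(z.shape,bool); b[270:330,240:310]=1; b&=(z>.07)&(z<.1); print('side button',rect(W[b][:,:2]),np.median(z[b]),np.percentile(z[b],[5,95]))
b&=z>.08;print(rect(W[b][:,:2]))
E
```

```text
time: 46.12
position: [0.4508, 0.0926, 0.036]
tool_rot: [2.427, 1.994, 0.001]
force: [-1.0, 0.0, -0.4]
width: 0.0192
gripper_force: 79.1
time: 47.25
position: [0.4513, 0.0925, 0.1565]
tool_rot: [2.427, 1.993, 0.002]
force: [-0.1, -0.7, -0.3]
width: 0.051
gripper_force: 0.0
row [-1.4725  1.3552  0.0042] [ 0.0009 -0.0002 -0.    ] | now [451.3  92.5 156.5] az 78.8 tilt 0.11 q6 1.823 q1 0.057 t 47.25 w 0.051
row [-1.4735  1.35    0.1342] [ 9.000e-04  3.000e-04 -5.017e-01] | now [451.3  92.5 156.5] az 78.8 tilt 0.11 q6 1.823 q1 0.057 t 47.25 w 0.051
side button [ 661.  -249.    43.3   39.8  -51.5] 0.07672412123754224 [0.07094926 0.0854551 ]
[ 662.1 -248.9   27.5   24.7   34.3]
```

```bash
python3 -m inch '[[-0.2,0.2,0,0,0,0],[-0.5,0.45,0,0,0,0],[-0.75,0.68,0,0,0,0],[-0.75,0.68,0,0,0,0],[-0.75,0.68,0,0,0,0],[-0.75,0.68,0,0,0,0],[-0.75,0.68,0,0,0,0]]' 0 20
python3 -c "
from h import *
go(661,-249,120,78.8)"
```

```text
time: 48.18
position: [0.5542, -0.0795, 0.1555]
tool_rot: [-2.425, -1.996, 0.0]
force: [-0.0, -0.6, -0.9]
width: 0.0001
gripper_force: 0.0
row [-0.7289  0.687   0.1769] [-0.0004 -0.0002  0.0009] | now [554.2 -79.5 155.5] az 78.91 tilt 0.05 q6 1.502 q1 -0.262 t 48.175 w 0.0001
```

```bash
python3 -m inch '[[-0.2,0.2,0,0,0,0],[-0.45,0.42,0,0,0,0],[-0.65,0.62,0,0,0,0],[-0.729,0.687,0,0,0,0],[-0.729,0.687,0.1,0,0,0],[-0.729,0.687,0.177,0,0,0],[-0.729,0.687,0.25,0,0,0],[-0.729,0.687,0.28,0,0,0],[-0.729,0.687,0.28,0,0,0]]'
python3 - <<'E'
from h import *
go(661,-249,90,78.8); im,W=cloud('side'); cv2.imwrite('pics/s12.png',cv2.resize(im[200:340,200:360,::-1],None,fx=4,fy=4))
E
```

```text
time: 49.3
position: [0.661, -0.2501, 0.0992]
tool_rot: [-2.426, -1.994, 0.001]
force: [0.3, 0.0, -0.5]
width: 0.0002
gripper_force: 0.0
row [ 0.0056 -0.0008  0.046 ] [-0.0005 -0.0001  0.0002] | now [ 661.  -250.1   99.2] az 78.83 tilt 0.07 q6 1.309 q1 -0.457 t 49.3 w 0.0002
```

View pics/s12.png

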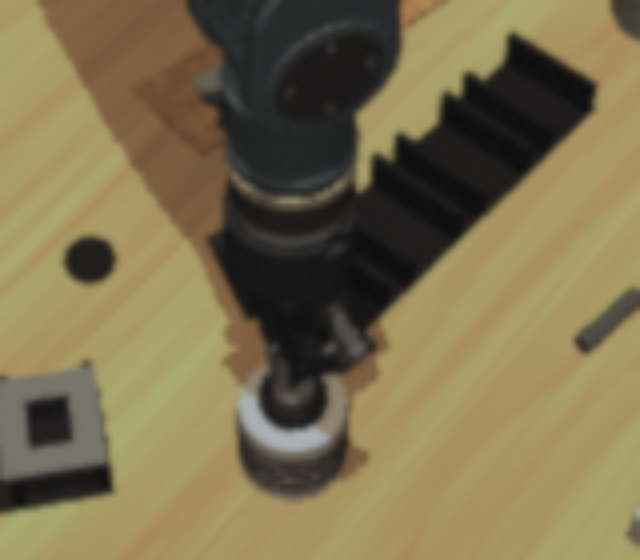

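The closed fingertips stand on the centre line of the button at (293,395). I press in small steps.

```bash
python3 -m inch '[[0,0,0.02,0,0,0],[0,0,0.04,0,0,0],[0,0,0.05,0,0,0],[0,0,0.06,0,0,0],[0,0,0.07,0,0,0],[0,0,0.075,0,0,0],[0,0,0.075,0,0,0]]'
```

```text
time: 50.22
position: [0.6618, -0.251, 0.0861]
tool_rot: [2.426, 1.993, 0.001]
force: [-1.4, 0.7, 6.4]
width: -0.0
gripper_force: 3.0
```

```bash
python3 -m inch '[[0,0,0.01,0,0,0],[0,0,0.02,0,0,0],[0,0,0.02,0,0,0],[0,0,0.02,0,0,0]]'
python3 -m inch '[[0,0,0.012,0,0,0],[0,0,0.012,0,0,0],[0,0,0.012,0,0,0]]'
```

```text
time: 50.72
position: [0.6619, -0.251, 0.086]
tool_rot: [2.425, 1.992, 0.002]
force: [-5.9, 2.5, 15.5]
width: 0.0
gripper_force: 8.0
time: 51.1
position: [0.6619, -0.2511, 0.0858]
tool_rot: [2.424, 1.991, 0.003]
force: [-7.5, 2.7, 22.2]
width: 0.0002
gripper_force: 11.0
```

```bash
python3 -m inch '[[0,0,-0.03,0,0,0],[0,0,-0.1,0,0,0],[0,0,-0.25,0,0,0],[0.2,0,-0.4,0,0,0],[0.5,0,-0.4,0,0,0],[0.7,-0.2,-0.4,0,0,0],[0.7,-0.2,-0.4,0,0,0],[0.7,-0.2,-0.4,0,0,0]]'
python3 - <<'E'
from h import *
for n,p in(('top',(355,390,135,170)),('side',(240,310,270,330))):
    im,W=cloud(n); z=W[...,2]; q=W.copy(); rr=np.hypot(q[...,0]-.661,q[...,1]+.249)
    for lo,hi in((0,.009),(.009,.013),(.015,.019),(.023,.033)):
        b=(rr>=lo)&(rr<hi)&(z>.04); print(n,lo,b.sum(),np.median(z[b]).round(4) if b.any() else '')
im,W=cloud(); plates(.03,.044); print(spat(W),blade(im,W)); cv2.imwrite('pics/t13.png',im[:,:,::-1])
E
```

```text
time: 52.1
position: [0.6493, -0.1056, 0.1579]
tool_rot: [-2.427, -1.995, 0.001]
force: [0.1, 0.2, 0.3]
width: -0.0001
gripper_force: 0.0
top 0 29 0.0845
top 0.009 30 0.0841
top 0.015 44 0.0742
top 0.023 134 0.0618
side 0 34 0.0831
side 0.009 50 0.0828
side 0.015 45 0.0733
side 0.023 234 0.0612
plate px [185. 189.] 495 [554.2 326.9  80.5  67.4  30.6] z 0.0379
plate px [400. 191.] 405 [ 537.1 -342.9   73.3   67.2  -40.8] z 0.0381
plate px [164. 203.] 501 [508.3 392.7  81.5  67.2  35.1] z 0.0377
[(array([247, 216,  33,  14, 212], dtype=int32), array([446. ,  80.1,  96.9,  28. ,  78.2]), 0.061)] []
```

View pics/t13.png

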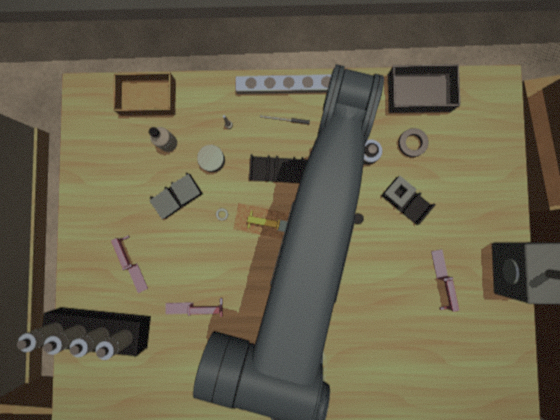

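The final top view shows the plates on their stands at (185,189), (164,203) and (400,191), the spatula on the mat with its handle at (263,222), and the arm clear. The button's top is back at 84 mm after being pressed to its stop, about 6 mm down. I hand in.

```bash
python3 -c "
from bench import r
print(r.sign_off())"
```

```text
the job is handed in; nothing more can be done
None
```

The job is handed in, with no verdict returned: only three plates were on the rack, and the two solid ones are on the left stand and the one with a cut-out on the right stand by the dryer, each within about 4 mm of its slot centre, with the button pressed to its stop (about 6 mm) and back up, and the spatula released on its mat.

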